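# Clear the bench after a plate run: keep, wash, discard

### The job

The plate run is finished, so clear the bench, clean before dirty: first stand the two control bottles upright in the white kit tray, each in the bay of its own cap colour, and only then handle the dirty things: stand the glass beaker upright in the grey wash-up tub and lay both used well strips flat in the orange discard tray. Set the bottles and the beaker down rather than dropping them, and leave the amber bottle in the kit tray and the well plate as they are.

Things in the scene. Friction and masses are not known exactly. Their poses are not given: they have to be found in the camera images.
- red_bottle: loose white control bottle with a red cap and red label band, 30 g: upright cylinder 30 mm across up to 43 mm, cap 25 mm across from 47 mm to the top at 64 mm. It stands on the bench; origin at the centre of its underside, z up
- green_bottle: loose bottle exactly like the red one, with a green cap and green label band; origin at the centre of its underside, z up
- beaker: loose small glass beaker, bluish clear, open at the top, 40 g: 41 mm across outside (43 mm at the rim), 58 mm high, standing on the bench; origin at the centre of its underside, z up
- white_strip: loose used strip of eight wells, white, 12 g: 80 mm long, 9 mm wide, 12 mm high, lying flat on the bench, wells up; origin at the centre of its underside, x along its length, z up. It is gripped across its width
- black_strip: loose used strip of eight wells like the white one, but black; origin at the centre of its underside, x along its length, z up
- kit_tray: fixed white kit tray, 58 mm (its x) by 166 mm (its y), 22 mm high, walls and floor 4 mm thick, turned any way round. Three bays in a row along its y, each 50 by 50 mm inside: red floor and labels centred at y = +54 mm, brown at y = 0 (holds the amber bottle), green at y = -54 mm; all at x = 0. Origin under its middle on the bench, z up
- discard_tray: fixed orange discard tray, empty, 120 mm (its x) by 160 mm (its y) outside, 28 mm high, walls 4 mm, floor 4 mm thick; origin under its middle on the bench, z up
- wash_tub: fixed grey wash-up tub, empty, 130 mm (its x) by 150 mm (its y) outside, 30 mm high, walls 4 mm, floor 4 mm thick; origin under its middle on the bench, z up
- amber_bottle: loose dark amber bottle with a black cap and white label, same size as the control bottles, already standing in the middle (brown) bay of the kit tray, to be left there; origin at the centre of its underside, z up
- well_plate: loose well plate, white, 85.5 mm (its x) by 127.8 mm (its y) and 14.4 mm high, lying on the bench, to be left alone; origin at the centre of its underside, z up

How it is judged:
On the way, in this order (a step that is already met when the one before it is completed fails the run):
1. both control bottles stand in their own bays, and the beaker and the strips have not yet been moved (less than 25 mm) (x of red_bottle in the frame of kit_tray between -0.013 and 0.013 m and y of red_bottle in the frame of kit_tray between 0.041 and 0.067 m and z of red_bottle in the frame of kit_tray between -0.002 and 0.01 m and angle between each of red_bottle, green_bottle's own z axis and vertical below 0.12 rad and x of green_bottle in the frame of kit_tray between -0.013 and 0.013 m and y of green_bottle in the frame of kit_tray between -0.067 and -0.041 m and z of green_bottle in the frame of kit_tray between -0.002 and 0.01 m and distance of each of beaker, white_strip, black_strip from where it was at the start of the episode below 0.025 m), for 0.2 s.
2. the beaker stands in the wash-up tub and both strips lie in the discard tray (x of beaker in the frame of wash_tub between -0.042 and 0.042 m and y of beaker in the frame of wash_tub between -0.052 and 0.052 m and z of beaker in the frame of wash_tub between -0.002 and 0.01 m and angle between beaker's own z axis and vertical below 0.12 rad and x of white_strip in the frame of discard_tray between -0.055 and 0.055 m and y of white_strip in the frame of discard_tray between -0.075 and 0.075 m and z of white_strip in the frame of discard_tray between -0.001 and 0.023 m and angle between white_strip's own x axis and vertical between 1.35 and 1.79 rad and x of black_strip in the frame of discard_tray between -0.055 and 0.055 m and y of black_strip in the frame of discard_tray between -0.075 and 0.075 m and z of black_strip in the frame of discard_tray between -0.001 and 0.023 m and angle between black_strip's own x axis and vertical between 1.35 and 1.79 rad), for 0.2 s.
At the end, for the whole second after the job is handed in: Each control bottle upright (7 deg) on the floor of its colour's bay, within 13 mm of its centre in x and y; beaker upright (7 deg) in the tub; both strips flat (13 deg) in the discard tray below its rim; amber bottle still upright in its bay; well plate within 25 mm of its start; all at rest (all of step 2 and x of red_bottle in the frame of kit_tray between -0.013 and 0.013 m and y of red_bottle in the frame of kit_tray between 0.041 and 0.067 m and z of red_bottle in the frame of kit_tray between -0.002 and 0.01 m and angle between each of red_bottle, green_bottle, amber_bottle's own z axis and vertical below 0.12 rad and x of green_bottle in the frame of kit_tray between -0.013 and 0.013 m and y of green_bottle in the frame of kit_tray between -0.067 and -0.041 m and z of green_bottle in the frame of kit_tray between -0.002 and 0.01 m and x of amber_bottle in the frame of kit_tray between -0.013 and 0.013 m and y of amber_bottle in the frame of kit_tray between -0.013 and 0.013 m and z of amber_bottle in the frame of kit_tray between -0.002 and 0.01 m and distance of well_plate from where it was at the start of the episode below 0.025 m and linear speed of each of red_bottle, green_bottle, beaker, white_strip, black_strip below 0.02 m/s); the robot touches nothing.
It fails at once if a bottle or the beaker is dropped: it falls free at more than 0.7 m/s (a fall of about 25 mm) ((contact force between red_bottle and the fingers below 0.05 N and linear speed of red_bottle above 0.7 m/s) or (contact force between green_bottle and the fingers below 0.05 N and linear speed of green_bottle above 0.7 m/s) or (contact force between beaker and the fingers below 0.05 N and linear speed of beaker above 0.7 m/s)).
It fails at once if the amber bottle is tipped by more than 30 degrees or moved by more than 25 mm, or the well plate is moved by more than 40 mm (angle between amber_bottle's own z axis and vertical above 0.52 rad or distance of amber_bottle from where it was at the start of the episode above 0.025 m or distance of well_plate from where it was at the start of the episode above 0.04 m).
It also fails if it takes over 128 s, if anything falls off the work surface, if the arm or the gripper's body presses on something with over 40 N, if the wrist force passes 120 N, or if a joint passes its speed limit or range.

### The arm

A 6-joint arm with a two-finger parallel gripper is mounted at the origin on the work surface. World frame = base frame: x ahead of the robot, y to its left, z up, the work surface at z = 0. Lengths are in m, angles in rad, forces in N, time in s.
With the tool pointing down it reaches from about 0.375 to 0.9 m from the base axis. Payload 3.1 kg.
Tool frame: the origin (TCP) lies midway between the tips of the shut fingers; the grasp point (between the pads) lies 19 mm behind it (manip.grip_depth is the distance from the TCP to the grasp point, in m); z points along the fingers, y is the line along which they close (so a half turn about z gives the same grasp; the last joint's range is limited). The gripper opens to 85 mm and grips with 20 to 120 N. Pads are 22 mm wide; open, the fingers measure 114 mm over their backs; the gripper's body (76 mm by 85 mm) begins 54 mm behind the grasp point. The pads swing forward as they close: fully open they stand 13 mm farther back than shut.
Start: joints at [1.145, 0.527, 1.433, -0, 1.181, -0.178], TCP at [0.153, 0.606, 0.231] pointing down, gripper open.
Joint ranges: [-3.08, 3.08], [-0.75, 2.2], [0.22, 2.44], [-1.43, 4.57], [0, 2.65], [-2.85, 2.85]. Speed limits (rad/s): [2.79, 2.79, 3.14, 3.14, 3.14, 3.14].

### API

Orientations are given as a unit quaternion [x, y, z, w].
In Python, from station import telemetry, snapshot, manip gives the robot as it stands. The module is installed in compiled form; this text tells all that it offers.
- The arm moves only by the shell command python3 -m crank 'ROWS' [OPENING] [FORCE]. ROWS is text: rows parted by semicolons, each of 6 numbers parted by spaces: the shift along the tool's x, y, z as a fraction of full scale, then the turn, a rotation vector about the tool's x, y, z as a fraction of full scale. A call has exactly 5 rows; each row shifts and turns the commanded pose from where the row before left it, along the tool's axes as they then stand; what a row does not reach is not made up. Full scale, the value 1, is 4 cm for a shift and 90 degrees for a turn. A row lasts 1/10 s, in which the tool goes at most 50 mm and 8.59 degrees, less where a joint would pass 70% of its speed; a pose out of reach is approached as far as the arm can. A call with a number of a shift or a turn outside -1 to 1 is refused whole. A call with a gripper value outside its range is refused whole. OPENING is the opening, from -1 (shut) to 1 (fully open), set as the call begins (- or left out, the last holds). The fingers move at their own pace and stop on an object; FORCE is the grip in N (left out, the last holds). Time passes only in rows, so rows that do not move let the fingers close, or fill a call up. It gives the time, the measured TCP pose, the force, the opening and the grip force at its end, in the units of the state.
- telemetry.sense(): the state, without advancing time (a new reading comes with each control period).
- snapshot(name): name is "scene" or "top" or "wrist"; returns a dict with "image" (384x512x3 uint8, red, green, blue), "depth" (384x512 float32, m along the optical axis (not along the pixel's ray), 0 where there is no reading), "camera_matrix" (3x3 intrinsics, pixels), "k1" (the pictures are not rectified: a ray, as slopes to the right and down, at radius r is drawn at 1 + k1 r^2 times it, then the intrinsics apply), "rvec" (rotation vector, rad) and "tvec" (3), from world to camera coordinates, as OpenCV has them. Camera axes: x right, y down, z forward; pixel columns grow to the right and rows downward; lengths in m; the calibration is good to about 2 mm. A picture is of the moment at which its call begins.
- manip.sign_off(): hands the job in; it is judged then, once.
The state is a dict: "t": time; "q": joint angles; "qd": joint speeds; "tau": joint torques, N m; "tcp_pos": TCP position; "tool_rot": TCP orientation; "force": force on the tool from outside, world axes, zero at the start; "ft_torque": the same for the moment, N m; "finger_gap": opening from 0.0 (shut) to 1.0 (fully open); "gripper_force": force on a finger pad.
Only numpy, scipy, OpenCV 4.12 (cv2) and the standard library are available. Lean on these libraries where they do the work, as an engineer would, in place of code of your own. Each camera call takes 0.05 s, during which the arm holds its last target. There are 200 camera calls.

## Working session

There is one attempt and no reset: what is moved stays moved. The work goes in short steps, Python scripts to look and compute and a shell command to move; the robot and the scene stay as the last step left them, time stands still between calls to the robot, and variables do not carry over. Pictures are saved under pics/ and viewed, at most 16 in all, crops included, and the job is handed in when it is done.

```bash
mkdir -p pics
cat > h.py <<'E'
import numpy as np, cv2
from station import telemetry, snapshot, manip
from scipy.spatial.transform import Rotation as R
def cast(s,u,v,z):
    """pixels -> world points on plane height z"""
    K=s["camera_matrix"];k=s["k1"]
    d=np.stack([(np.atleast_1d(u)-K[0,2])/K[0,0],(np.atleast_1d(v)-K[1,2])/K[1,1]],-1).astype(float)
    x=d.copy()
    for _ in range(20): x=d/(1+k*(x**2).sum(-1,keepdims=True))
    Rm=cv2.Rodrigues(np.array(s["rvec"],float))[0]; c=-Rm.T@np.array(s["tvec"],float).ravel()
    w=np.c_[x,np.ones(len(x))]@Rm
    return c+w*((z-c[2])/w[:,2])[:,None]
def cloud(s):
    """world point per pixel from depth"""
    h,w=s["depth"].shape; v,u=np.mgrid[:h,:w]; u=u.ravel();v=v.ravel()
    Rm=cv2.Rodrigues(np.array(s["rvec"],float))[0]; c=-Rm.T@np.array(s["tvec"],float).ravel()
    p=cast(s,u,v,0.)-c; zc=p@Rm[2]
    P=c+p*(s["depth"].ravel()/zc)[:,None]; P[s["depth"].ravel()==0]=np.nan
    return P.reshape(h,w,3)
def save(s,n): cv2.imwrite(f"pics/{n}.png",s["image"][:,:,::-1])
E
python3 - <<'E'
from h import *
import pickle
for n in ("scene","top","wrist"):
    s=snapshot(n); save(s,n+"0"); pickle.dump(s,open(n+"0.pkl","wb"))
    Rm=cv2.Rodrigues(np.array(s["rvec"],float))[0]; print(n,-Rm.T@np.array(s["tvec"]).ravel(),s["k1"],s["camera_matrix"][0,0])
print(telemetry.sense())
E
```

```text
scene [ 1.27230445 -0.15993803  0.53299854] -0.019066799447375795 401.4548020493633
top [0.32655799 0.00552904 1.35191581] -0.06528682956580717 486.94075395129386
wrist [0.0782391  0.62430551 0.37293227] -0.06252505801492797 268.64395100983893
{'t': 0.15, 'q': array([ 1.14549914e+00,  5.28267111e-01,  1.43359758e+00, -2.13953646e-05,
        1.18140427e+00, -1.78480522e-01]), 'qd': array([ 0.00091617, -0.00232747, -0.0045076 ,  0.00040603, -0.00014461,
        0.00035384]), 'tau': array([ 4.33773039e-04, -4.42743087e+01, -1.78275955e+01, -2.73962478e-04,
        5.58359301e-03, -1.53864983e-05]), 'tcp_pos': array([0.15243609, 0.60556415, 0.23055283]), 'tool_rot': array([ 1.23091243e-01,  9.92395004e-01, -8.03191613e-04, -2.39757482e-04]), 'force': array([-0.14989667, -0.28731756,  0.34835725]), 'ft_torque': array([ 0.07408949, -0.03326983, -0.02482112]), 'gripper_force': 0.0, 'finger_gap': 1.0043145804133984}
```

View pics/top0.png

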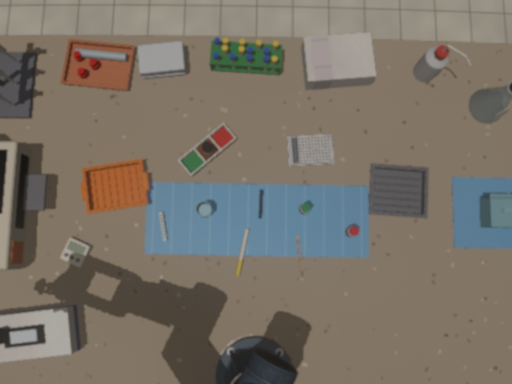

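View pics/scene0.png

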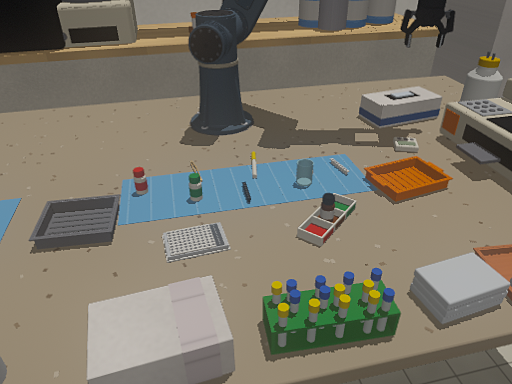

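The top view shows the red bottle (354,231), green bottle (306,208), beaker (205,209), white strip (163,226), black strip (261,204), kit tray (208,149; red end upper right), tub (398,190), orange tray (115,187) and plate (311,150). The scene view confirms this: red cap (139,173), green cap (195,180), beaker (304,173).

Run:
```python
from h import *
import pickle
T=pickle.load(open("top0.pkl","rb"));S=pickle.load(open("scene0.pkl","rb"))
np.set_printoptions(precision=4,suppress=True)
def mask(s,box,f):
    u0,v0,u1,v1=box; m=np.zeros(s["depth"].shape,bool)
    hsv=cv2.cvtColor(s["image"],cv2.COLOR_RGB2HSV).astype(int)
    m[v0:v1,u0:u1]=f(*[hsv[v0:v1,u0:u1,i] for i in range(3)]); 
    n,l,st,_=cv2.connectedComponentsWithStats(m.astype(np.uint8)); return l==1+np.argmax(st[1:,4])
red=lambda h,s,v:((h<8)|(h>172))&(s>120)&(v>60)
grn=lambda h,s,v:(h>40)&(h<90)&(s>90)
org=lambda h,s,v:(h>4)&(h<16)&(s>150)
wht=lambda h,s,v:(s<50)&(v>130)
gry=lambda h,s,v:(s<60)&(v<120)
blk=lambda h,s,v:(v<60)
def rect(s,m,z):
    v,u=np.nonzero(m); P=cast(s,u,v,z)[:,:2]
    (c,wh,a)=cv2.minAreaRect((P*1000).astype(np.float32)); return np.r_[np.array(c)/1000,np.array(wh),a]
CT=cloud(T);CS=cloud(S)
def rep(n,s,C,m):
    Q=C[m]; v,u=np.nonzero(m); print(n,"n",m.sum(),"uv",u.mean(),v.mean(),"cloud med",np.nanmedian(Q,0),"z5/95",np.nanpercentile(Q[:,2],[5,95]))
for n,f,bt,bs in (("red",red,(340,220,370,245),(128,160,152,182)),("grn",grn,(297,198,316,217),(184,168,206,188))):
    mt=mask(T,bt,f);ms=mask(S,bs,f);rep(n+" top",T,CT,mt);rep(n+" scene",S,CS,ms)
    v,u=np.nonzero(mt); print(cast(T,u.mean(),v.mean(),.064))
    print("scene@.06",cast(S,*[x.mean() for x in np.nonzero(ms)[::-1]],.055))
for n,f,b,z in (("red floor",red,(205,120,240,150),.004),("green floor",grn,(175,145,208,180),.004),("orange",org,(75,155,155,217),.028),("tub",gry,(362,158,432,222),.03),("white",wht,(153,205,175,246),.012),("black",blk,(252,185,268,222),.012),("plate",wht,(280,130,340,170),.0144)):
    m=mask(T,b,f); rep(n,T,CT,m); print("   rect",rect(T,m,z))
for n,b in (("kit",(170,115,245,180)),("beaker",(190,195,222,222))):
    u0,v0,u1,v1=b; Q=CT[v0:v1,u0:u1].reshape(-1,3)
    for lo,hi in ((.012,.028),(.03,.07)):
        P=Q[(Q[:,2]>lo)&(Q[:,2]<hi)]
        if len(P)>5: print(n,lo,len(P),np.median(P,0),cv2.minAreaRect((P[:,:2]*1000).astype(np.float32)))
m=mask(S,(292,155,318,190),lambda h,s,v:(h>80)&(h<115)&(s<140)); rep("beaker scene",S,CS,m)
big=np.hstack([cv2.resize(T["image"][110:265,60:250],None,fx=4,fy=4,interpolation=2)]); cv2.imwrite("pics/topL.png",big[:600,:,::-1])
```

```text
red top n 51 uv 353.7843137254902 230.45098039215685 cloud med [ 0.3947 -0.2586  0.0639] z5/95 [0.0602 0.0684]
red scene n 98 uv 138.08163265306123 171.71428571428572 cloud med [ 0.3972 -0.2573  0.0586] z5/95 [0.046  0.0635]
[[ 0.3938 -0.2582  0.064 ]]
scene@.06 [[ 0.3909 -0.2582  0.055 ]]
grn top n 55 uv 306.2 206.54545454545453 cloud med [ 0.4554 -0.1311  0.0647] z5/95 [0.0599 0.0689]
grn scene n 101 uv 194.0990099009901 177.84158415841586 cloud med [ 0.459  -0.1294  0.06  ] z5/95 [0.0488 0.0638]
[[ 0.4553 -0.1317  0.064 ]]
scene@.06 [[ 0.452 -0.129  0.055]]
red floor n 229 uv 221.78602620087335 136.77292576419214 cloud med [0.6551 0.1017 0.0056] z5/95 [0.0006 0.0097]
   rect [ 0.6557  0.1022 43.3534 43.4644 41.6955]
green floor n 193 uv 192.13471502590673 161.37305699481865 cloud med [0.5836 0.1838 0.0054] z5/95 [0.0003 0.0096]
   rect [ 0.5838  0.1833 38.6605 39.8984 46.1532]
orange n 2817 uv 114.25026624068158 185.73340433084843 cloud med [0.5098 0.3996 0.006 ] z5/95 [0.0003 0.0303]
   rect [  0.5074   0.3935 126.1715 186.028    9.9522]
tub n 3122 uv 398.46828955797565 190.37892376681614 cloud med [ 0.5105 -0.3966  0.0066] z5/95 [0.0001 0.0333]
   rect [  0.5066  -0.3892 168.2085 149.2993  87.0132]
white n 105 uv 162.17142857142858 226.3904761904762 cloud med [0.3969 0.2599 0.012 ] z5/95 [0.0008 0.017 ]
   rect [ 0.3996  0.2592 79.6304 10.4228 11.4111]Traceback (most recent call last):
  File "<stdin>", line 27, in <module>
  File "<stdin>", line 9, in mask
    return _wrapfunc(a, 'argmax', axis=axis, out=out, **kwds)
    return bound(*args, **kwds)
ValueError: attempt to get argmax of an empty sequence
```

Run:
```python
from h import *
import pickle
T=pickle.load(open("top0.pkl","rb"));S=pickle.load(open("scene0.pkl","rb"))
np.set_printoptions(precision=4,suppress=True)
CT=cloud(T);CS=cloud(S)
def big(m):
    n,l,st,_=cv2.connectedComponentsWithStats(m.astype(np.uint8)); return l==1+np.argmax(st[1:,4])
def box(s,b):
    m=np.zeros(s["depth"].shape,bool); m[b[1]:b[3],b[0]:b[2]]=1; return m
hsv=cv2.cvtColor(T["image"],cv2.COLOR_RGB2HSV).astype(int)
m=big(box(T,(252,185,270,222))&(hsv[...,2]<90)); v,u=np.nonzero(m);P=cast(T,u,v,.012)
print("black",m.sum(),cv2.minAreaRect((P[:,:2]*1000).astype(np.float32)),np.nanmedian(CT[m],0))
for n,C,s,b in (("kit",CT,T,(170,115,245,180)),("tub",CT,T,(360,155,435,225)),("disc",CT,T,(75,155,155,217)),("beaker",CT,T,(190,195,222,222)),("beakerS",CS,S,(290,150,320,195)),("plate",CT,T,(280,130,340,170)),("pen?",CT,T,(232,225,252,280))):
    Q=C[box(s,b)]
    for lo,hi in ((.009,.019),(.018,.036),(.03,.07)):
        P=Q[(Q[:,2]>lo)&(Q[:,2]<hi)]
        if len(P)>8: print(n,lo,len(P),np.median(P,0),cv2.minAreaRect((P[:,:2]*1000).astype(np.float32)))
b=[hsv[195:222,190:222,i] for i in range(3)]
print(np.array2string(T["image"][195:222:2,190:222:2].mean(-1),precision=0))
cv2.imwrite("pics/topL.png",cv2.resize(T["image"][110:255,60:250],None,fx=4,fy=4,interpolation=2)[:,:,::-1])
```

```text
black 54 ((468.19329833984375, -10.909993171691895), (5.873284816741943, 72.46890258789062), 88.6411361694336) [ 0.4705 -0.0115  0.0129]
kit 0.009 214 [0.618  0.1363 0.0131] ((629.9878540039062, 153.59756469726562), (99.00701141357422, 166.975341796875), 41.091285705566406)
kit 0.018 300 [0.6152 0.1371 0.0225] ((615.1809692382812, 141.04827880859375), (60.43427276611328, 165.84539794921875), 41.22749328613281)
kit 0.03 97 [0.6081 0.1384 0.0607] ((609.7730102539062, 119.56790924072266), (49.231327056884766, 125.6135482788086), 23.525484085083008)
tub 0.009 286 [ 0.5118 -0.4023  0.0103] ((520.9419555664062, -390.2861633300781), (156.48028564453125, 177.59072875976562), 4.080048561096191)
tub 0.018 783 [ 0.5074 -0.3965  0.0306] ((507.9505310058594, -391.2208557128906), (162.80740356445312, 140.53167724609375), 86.7220230102539)
tub 0.03 473 [ 0.5119 -0.3892  0.0323] ((507.91845703125, -390.04791259765625), (160.53562927246094, 140.35191345214844), 86.7567138671875)
disc 0.009 190 [0.5168 0.4153 0.0114] ((508.4190673828125, 387.7886657714844), (114.35852813720703, 169.43272399902344), 10
[... 2050 characters left out ...]
.  98.
  129. 130.]
 [133. 134. 131. 105.  85. 133. 144. 143. 144. 143. 132.  83.  80.  98.
  129. 130.]
 [135. 134. 131. 102.  99. 142. 143. 143. 143. 143. 137.  97.  81. 102.
  129. 130.]
 [135. 134. 129. 118. 102. 142. 143. 142. 142. 143. 131.  98.  96. 123.
  130. 130.]
 [135. 133. 131. 132. 112. 131. 142. 142. 143. 139. 118. 100. 124. 130.
  130. 130.]
 [136. 133. 131. 132. 132. 125. 133. 137. 132. 124. 124. 124. 131. 131.
  131. 130.]
 [135. 132. 131. 132. 131. 129. 122. 120. 119. 125. 137. 131. 131. 131.
  130. 131.]
 [136. 133. 132. 131. 132. 131. 131. 131. 131. 133. 136. 132. 131. 131.
  131. 130.]
 [136. 133. 132. 131. 132. 131. 132. 131. 131. 133. 136. 131. 131. 131.
  131. 131.]]
```

```bash
ls pics
```

```text
scene0.png
top0.png
topL.png
wrist0.png
```

View pics/topL.png

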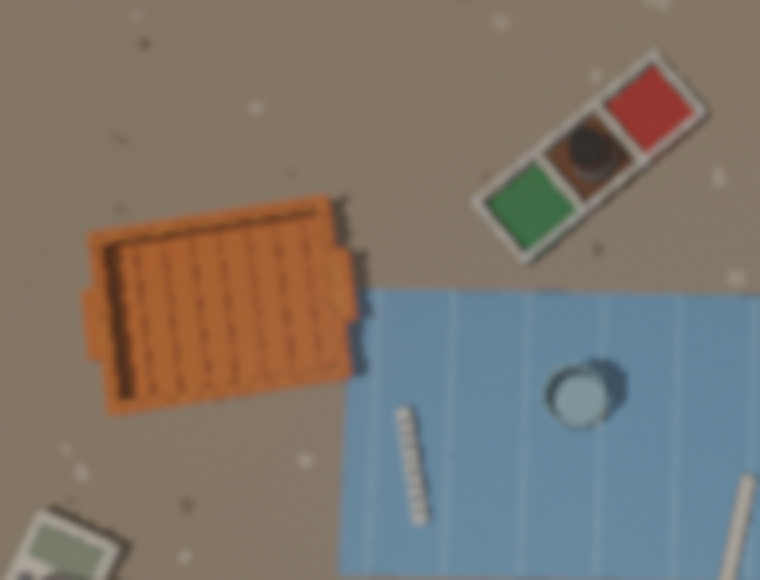

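Crop (×4): discard tray at about (222,305), kit tray green bay (530,205), amber cap (590,145), red bay (650,105), beaker rim (580,395), white strip (412,465). The measurements agree: bay spacing 108.6 mm, and depths match the given heights. First I turn the tool so the fingers close across the tray, then go over the red bottle.

```bash
cat > g.py <<'E'
import sys
from h import *
s=telemetry.sense(); Rt=R.from_quat(s["tool_rot"]).as_matrix(); p=np.array(s["tcp_pos"])
y=np.degrees(np.arctan2(Rt[1,1],Rt[0,1])); np.set_printoptions(precision=4,suppress=True)
print("t",round(s["t"],2),"p",p,"yaw_y",round(y,1),"tilt",round(np.degrees(np.arccos(-Rt[2,2])),2),"gap",round(s["finger_gap"],3),"gf",round(s["gripper_force"],1),"F",s["force"],"q",np.array(s["q"]))
a=[float(x) for x in sys.argv[1:]]
if a:
    if len(a)>3:
        th=(y-a[3]+90)%180-90; print("turn z deg",th,"units",th/90); Rt=Rt@R.from_rotvec([0,0,np.radians(th)]).as_matrix()
    print("shift units (after turn)",Rt.T@(np.array(a[:3])-p)/.04)
E
python3 -m crank '0 0 0 0 0 0.077;0 0 0 0 0 0.077;0 0 0 0 0 0.077;0 0 0 0 0 0.077;0 0 0 0 0 0.077' 1
python3 -m crank '-0.87 -0.04 0 0 0 0;-0.87 -0.04 0 0 0 0;-0.87 -0.04 0 0 0 0;-0.87 -0.04 0 0 0 0;-0.87 -0.04 0 0 0 0'
python3 g.py .48 .2 .2306 41.3
```

```text
t: 0.65
tcp_pos: [0.1525, 0.6058, 0.2309]
tool_rot: [0.415, 0.91, -0.0, 0.0]
force: [0.7, 0.2, -0.9]
finger_gap: 1.004
gripper_force: 0.0
t: 1.15
tcp_pos: [0.2618, 0.4686, 0.2311]
tool_rot: [0.413, 0.911, -0.0, -0.0]
force: [-0.8, 0.1, -0.5]
finger_gap: 1.0
gripper_force: 0.0
t 1.15 p [0.2618 0.4686 0.2311] yaw_y 41.2 tilt 0.02 gap 1.0 gf 0.0 F [-0.7774  0.1139 -0.4805] q [ 0.8531  0.4096  1.6538 -0.0001  1.0786  0.1336]
turn z deg -0.06986666658018237 units -0.0007762962953353597
shift units (after turn) [-8.646  -0.3343  0.014 ]
```

```bash
python3 -m crank '-0.87 -0.03 0 0 0 0;-0.87 -0.03 0 0 0 0;-0.87 -0.03 0 0 0 0;-0.87 -0.03 0 0 0 0;-0.87 -0.03 0 0 0 0' >/dev/null
python3 -m crank '-0.87 -0.03 0 0 0 0;-0.87 -0.03 0 0 0 0;-0.87 -0.03 0 0 0 0;-0.87 -0.03 0 0 0 0;-0.87 -0.03 0 0 0 0' >/dev/null
python3 -m crank '-0.72 -0.92 0 0 0 0;-0.72 -0.92 0 0 0 0;-0.72 -0.92 0 0 0 0;-0.72 -0.92 0 0 0 0;-0.72 -0.92 0 0 0 0' >/dev/null
python3 -m crank '-0.72 -0.92 0 0 0 0;-0.72 -0.92 0 0 0 0;-0.72 -0.92 0 0 0 0;-0.72 -0.92 0 0 0 0;0 0 0 0 0 0'>/dev/null
python3 g.py .394 -.258 .12 41.3
python3 - <<'E'
from h import *
s=snapshot("wrist");save(s,"w1")
C=cloud(s);hsv=cv2.cvtColor(s["image"],cv2.COLOR_RGB2HSV).astype(int)
for n,h in (("red",(hsv[...,0]<8)|(hsv[...,0]>172)),("grn",(hsv[...,0]>40)&(hsv[...,0]<90))):
    m=h&(hsv[...,1]>110)&(C[...,2]>.058)&(C[...,2]<.075)
    if m.sum()<10: print(n,m.sum());continue
    v,u=np.nonzero(m);(c,r)=cv2.minEnclosingCircle(np.c_[u,v].astype(np.float32));P=cast(s,u,v,.064);print(n,m.sum(),c,r,cast(s,c[0],c[1],.064),P[:,:2].max(0)-P[:,:2].min(0),np.nanmedian(C[m],0))
E
```

```text
t 3.15 p [ 0.4033 -0.2192  0.2316] yaw_y 40.8 tilt 0.26 gap 1.0 gf 0.0 F [ 0.2269 -0.3652  0.4698] q [-0.7411  0.3032  1.8362 -0.0018  0.9979 -1.4524]
turn z deg -0.48459936471006415 units -0.00538443738566738
shift units (after turn) [-0.5646 -0.8119  2.7938]
red 312 (225.0327911376953, 189.50819396972656) 10.287623405456543 [[ 0.38853739 -0.25629892  0.064     ]] [0.02474481 0.02506111] [ 0.38899507 -0.25658705  0.06363212]
grn 354 (335.13043212890625, 142.69564819335938) 11.007062911987305 [[ 0.44870292 -0.12956727  0.064     ]] [0.02477682 0.02438548] [ 0.44930632 -0.12993609  0.06361234]
```

View pics/w1.png

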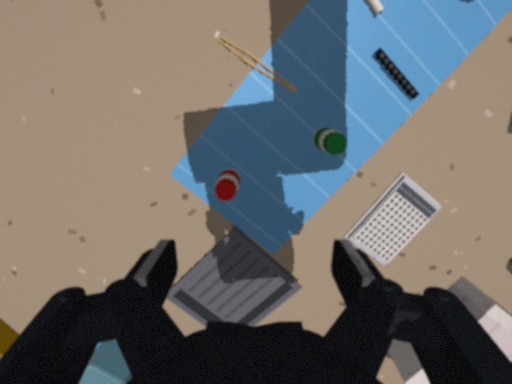

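Red cap at (226,186), green cap at (331,141), black strip at (396,74). The fingers frame the bottom edge. I'll move closer, settle and re-measure, since the views differ by 5 mm.

```bash
python3 -m crank '-0.28 -0.4 0.4 0 0 0;-0.28 -0.4 0.4 0 0 0;0 0 0.4 0 0 0;0 0 0.4 0 0 0;0 0 0 0 0 0' >/dev/null
python3 -m crank '0 0 0 0 0 0;0 0 0 0 0 0;0 0 0 0 0 0;0 0 0 0 0 0;0 0 0 0 0 0' >/dev/null
cat > caps.py <<'E'
from h import *
np.set_printoptions(precision=4,suppress=True)
for cam in ("wrist","top","scene"):
    s=snapshot(cam)
    C=cloud(s);hsv=cv2.cvtColor(s["image"],cv2.COLOR_RGB2HSV).astype(int)
    for n,h in (("red",(hsv[...,0]<8)|(hsv[...,0]>172)),("grn",(hsv[...,0]>40)&(hsv[...,0]<90))):
        m=h&(hsv[...,1]>110)&(C[...,2]>.058)&(C[...,2]<.075)&(C[...,0]<.8)&(np.abs(C[...,1])<.5)
        if m.sum()<10: print(cam,n,m.sum());continue
        k,l,st,_=cv2.connectedComponentsWithStats(m.astype(np.uint8)); m=l==1+np.argmax(st[1:,4])
        v,u=np.nonzero(m);P=cast(s,u,v,.064)[:,:2];c,r=cv2.minEnclosingCircle((P*1000).astype(np.float32));print(cam,n,m.sum(),"centre mm",c,"r",r,"depth",np.nanmedian(C[m],0))
E
python3 caps.py; python3 g.py .39 -.257 .12 41.3
```

```text
wrist red 502 centre mm (388.47235107421875, -257.0031433105469) r 12.935078620910645 depth [ 0.3886 -0.2568  0.0637]
wrist grn 562 centre mm (448.0867919921875, -130.6248779296875) r 13.204200744628906 depth [ 0.4487 -0.1303  0.0636]
top red 0
top grn 0
scene red 50 centre mm (398.2077331542969, -258.01458740234375) r 14.987224578857422 depth [ 0.394  -0.257   0.0622]
scene grn 0
t 4.35 p [ 0.3938 -0.251   0.1675] yaw_y 41.2 tilt 0.02 gap 0.996 gf 0.0 F [ 0.1503 -0.3657 -0.6854] q [-0.8075  0.419   1.8861 -0.      0.8362 -1.5266]
turn z deg -0.0949370402593388 units -0.0010548560028815423
shift units (after turn) [-0.0492 -0.1698  1.1866]
```

```bash
python3 -m crank '-0.05 -0.17 0.7 0 0 0;0 0 0.7 0 0 0;0 0 0.7 0 0 0;0 0 0.7 0 0 0;0 0 0.54 0 0 0' >/dev/null
python3 -m crank '0 0 0 0 0 0;0 0 0 0 0 0;0 0 0 0 0 0;0 0 0 0 0 0;0 0 0 0 0 0' -1 25
python3 -m crank '0 0 0 0 0 0;0 0 0 0 0 0;0 0 0 0 0 0;0 0 0 0 0 0;0 0 0 0 0 0' >/dev/null
python3 g.py
python3 - <<'E'
from h import *
s=snapshot("wrist");save(s,"w2")
E
```

```text
t: 5.35
tcp_pos: [0.3906, -0.2576, 0.035]
tool_rot: [0.413, 0.911, -0.001, 0.001]
force: [-0.5, -0.1, 5.3]
finger_gap: 0.331
gripper_force: 24.5
t 5.85 p [ 0.3906 -0.2577  0.0349] yaw_y 41.2 tilt 0.16 gap 0.332 gf 24.7 F [-0.849  -0.24    7.6212] q [-0.8226  0.6812  1.9709 -0.0002  0.4867 -1.5418]
```

View pics/w2.png

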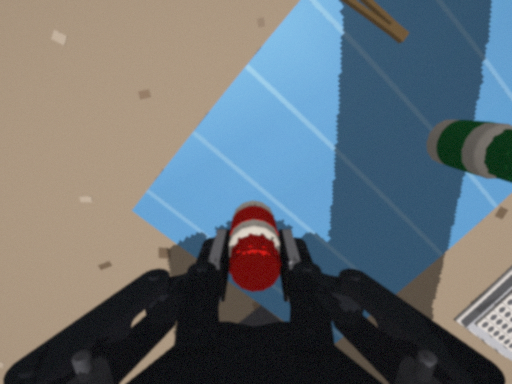

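The bottle stands upright between the pads at (255,250), held at 24 N. Next I lift it and carry it to the outside end of the tray.

```bash
python3 -m crank '0 0 -0.3 0 0 0;0 0 -0.6 0 0 0;0 0 -0.7 0 0 0;0 0 -0.7 0 0 0;0 0 -0.6 0 0 0' - 40
python3 -m crank '0 0.5 0 0 0 0;0 0.9 0 0 0 0;0 0.9 0 0 0 0;0 0.9 0 0 0 0;0 0.9 0 0 0 0'>/dev/null
python3 -m crank '0 0.9 0 0 0 0;0 0.9 0 0 0 0;0 0.9 0 0 0 0;0 0.9 0 0 0 0;0 0.9 0 0 0 0'>/dev/null
python3 -m crank '0 0.9 0 0 0 0;0 0.9 0 0 0 0;0 0.4 0 0 0 0;0 0 0 0 0 0;0 0 0 0 0 0'>/dev/null
python3 -m crank '0 0 0 0 0 0;0 0 0 0 0 0;0 0 0 0 0 0;0 0 0 0 0 0;0 0 0 0 0 0'
python3 g.py .6516 .1007 .15 41.3
python3 - <<'E'
from h import *
import pickle
s=snapshot("wrist");save(s,"w3");pickle.dump(s,open("w3.pkl","wb"))
E
```

```text
t: 6.4
tcp_pos: [0.39, -0.2568, 0.1518]
tool_rot: [0.413, 0.911, -0.0, 0.001]
force: [-0.2, -0.8, -0.5]
finger_gap: 0.322
gripper_force: 39.5
t: 8.4
tcp_pos: [0.7149, 0.0273, 0.1498]
tool_rot: [0.413, 0.911, -0.0, 0.0]
force: [-0.2, 0.1, -0.1]
finger_gap: 0.323
gripper_force: 39.5
t 8.4 p [0.7149 0.0273 0.1498] yaw_y 41.2 tilt 0.0 gap 0.323 gf 39.5 F [-0.1611  0.0726 -0.0624] q [-0.1176  0.7367  1.252  -0.      1.153  -0.8364]
turn z deg -0.11935051895571291 units -0.001326116877285699
shift units (after turn) [ 2.4227  0.0227 -0.0045]
```

View pics/w3.png

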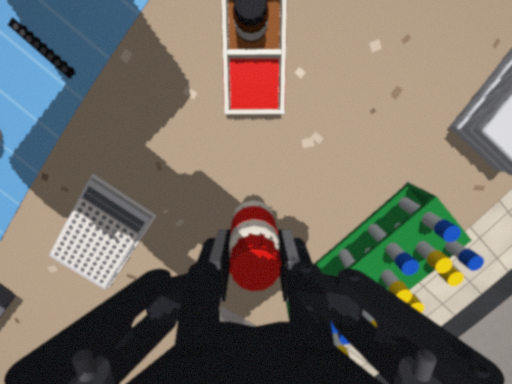

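The red bay is straight ahead at (255,83). The amber cap is at (250,12), and the held bottle is upright at (255,262).

```bash
cat > bay.py <<'E'
import sys,pickle
from h import *
np.set_printoptions(precision=4,suppress=True)
s=pickle.load(open(sys.argv[1],"rb")); hsv=cv2.cvtColor(s["image"],cv2.COLOR_RGB2HSV).astype(int);C=cloud(s)
h=hsv[...,0]; zt=telemetry.sense()["tcp_pos"][2]-.035
for n,hm in (("red",(h<8)|(h>172)),("grn",(h>45)&(h<90))):
    sat=hm&(hsv[...,1]>130)
    m=sat&(C[...,2]>-.004)&(C[...,2]<.012)&(C[...,0]>.4)
    k,l,st,_=cv2.connectedComponentsWithStats(m.astype(np.uint8))
    if k>1:
        m=l==1+np.argmax(st[1:,4]);v,u=np.nonzero(m);P=cast(s,u,v,.004)[:,:2];r=cv2.minAreaRect((P*1000).astype(np.float32))
        print(n,"floor",m.sum(),r,"z",np.nanmedian(C[m][:,2]))
    m=sat&(np.abs(C[...,2]-zt-.064)<.006)
    if m.sum()>50:
        v,u=np.nonzero(m);P=cast(s,u,v,zt+.064)[:,:2];print(n,"held cap top",m.sum(),cv2.minEnclosingCircle((P*1000).astype(np.float32)),np.nanmedian(C[m],0))
m=(hsv[...,1]<50)&(hsv[...,2]>150)&(np.abs(C[...,2]-.022)<.006)&(C[...,0]>.5)&(C[...,1]>.03)
k,l,st,_=cv2.connectedComponentsWithStats(m.astype(np.uint8));m=l==1+np.argmax(st[1:,4]);v,u=np.nonzero(m);P=cast(s,u,v,.022)[:,:2]
print("rim",m.sum(),cv2.minAreaRect((P*1000).astype(np.float32)),np.nanmedian(C[m][:,2]))
E
python3 bay.py w3.pkl
```

```text
red floor 2446 ((648.2276611328125, 102.77960968017578), (49.42993927001953, 47.978302001953125), 41.35663986206055) z 0.004602553293292372
red held cap top 1929 ((713.2125244140625, 29.358327865600586), 13.932979583740234) [0.7134 0.0292 0.1784]
grn floor 2056 ((861.7542724609375, 66.63249969482422), (146.07858276367188, 33.20183181762695), 87.22457122802734) z 0.005631106400700636
rim 1568 ((634.9033813476562, 117.65772247314453), (58.78296661376953, 99.17314910888672), 41.204689025878906) 0.02175532611226691
```

```bash
python3 -m crank '0.4 0 0 0 0 0;0.7 0 0 0 0 0;0.7 0 0 0 0 0;0.5 0 0 0 0 0;0.15 0 0 0 0 0'>/dev/null
python3 -m crank '0 0 0.3 0 0 0;0 0 0.6 0 0 0;0 0 0.7 0 0 0;0 0 0.6 0 0 0;0 0 0.2 0 0 0'>/dev/null
python3 -m crank '0 0 0.1 0 0 0;0 0 0.1 0 0 0;0 0 0.1 0 0 0;0 0 0.06 0 0 0;0 0 0 0 0 0'
python3 g.py .6499 .1008 .039 41.3
```

```text
t: 9.95
tcp_pos: [0.6506, 0.1014, 0.0396]
tool_rot: [0.413, 0.911, 0.0, 0.0]
force: [0.1, -0.5, 0.1]
finger_gap: 0.324
gripper_force: 39.5
t 9.95 p [0.6506 0.1014 0.0396] yaw_y 41.2 tilt 0.03 gap 0.324 gf 39.5 F [ 0.1281 -0.4834  0.0748] q [-0.0148  0.8124  1.4703 -0.      0.8583 -0.734 ]
turn z deg -0.08984404393521572 units -0.0009982671548357303
shift units (after turn) [ 0.0007 -0.0226  0.0161]
```

Release, retreat along the tray axis (−x tool) and check.

```bash
python3 -m crank '0 0 0.02 0 0 0;0 0 0 0 0 0;0 0 0 0 0 0;0 0 0 0 0 0;0 0 0 0 0 0' 0.1
python3 -m crank '0 0 -0.3 0 0 0;0 0 -0.6 0 0 0;0 0 -0.8 0 0 0;0 0 -0.8 0 0 0;0 0 -0.6 0 0 0'
python3 -m crank '-0.8 0 0 0 0 0;-0.8 0 0 0 0 0;-0.8 0 0 0 0 0;0 0 0 0 0 0;0 0 0 0 0 0' 1 >/dev/null
python3 - <<'E'
from h import *
import pickle
s=snapshot("wrist");save(s,"w4");pickle.dump(s,open("w4.pkl","wb"))
C=cloud(s);hsv=cv2.cvtColor(s["image"],cv2.COLOR_RGB2HSV).astype(int);h=hsv[...,0]
m=((h<8)|(h>172))&(hsv[...,1]>130)&(abs(C[...,2]-.066)<.006)
v,u=np.nonzero(m);P=cast(s,u,v,.068)[:,:2];print(m.sum(),cv2.minEnclosingCircle((P*1000).astype(np.float32)),np.nanmedian(C[m],0))
m=(hsv[...,2]<60)&(abs(C[...,2]-.066)<.006)
print("amber",m.sum(),np.nanmedian(C[m],0))
E
python3 bay.py w4.pkl; python3 g.py
```

```text
t: 10.45
tcp_pos: [0.6505, 0.1014, 0.0386]
tool_rot: [0.413, 0.911, 0.0, 0.0]
force: [-0.5, -0.2, 0.1]
finger_gap: 0.547
gripper_force: 0.0
t: 10.95
tcp_pos: [0.6513, 0.1014, 0.1657]
tool_rot: [0.413, 0.911, 0.001, 0.002]
force: [0.5, 0.7, 0.1]
finger_gap: 0.548
gripper_force: 0.0
724 ((634.7957153320312, 113.5363998413086), 32.21763610839844) [0.64957043 0.10060064 0.06782077]
amber 794 [0.61309999 0.13866723 0.06779669]
red floor 1292 ((648.2924194335938, 102.5693359375), (49.44489288330078, 48.36277770996094), 41.643287658691406) z 0.004647074101660709
grn floor 1285 ((862.333740234375, 89.39530181884766), (101.36656188964844, 31.618389129638672), 87.24873352050781) z 0.005747972957608649
grn held cap top 79 ((719.8043212890625, 31.875202178955078), 51.95029830932617) [0.7508 0.05   0.1906]
rim 1443 ((632.7640380859375, 120.42532348632812), (58.462318420410156, 105.50422668457031), 41.730709075927734) 0.021734930963018262
t 11.5 p [0.713  0.0295 0.1628] yaw_y 41.2 tilt 0.06 gap 0.998 gf 0.0 F [-0.0875 -0.6676  0.2575] q [-0.1151  0.7206  1.2469  0.0005  1.1751 -0.8342]
```

View pics/w4.png

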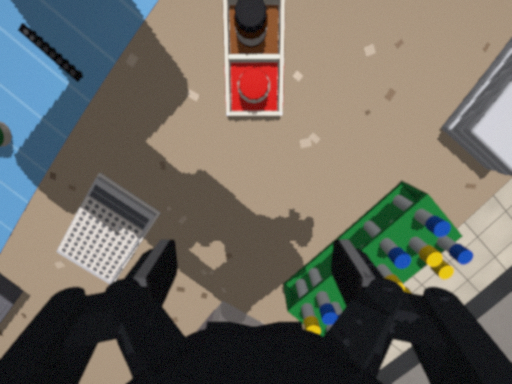

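The red bottle stands centred in its bay at (254,84), about 2.5 mm off. Next is the green bottle.

```bash
python3 -m crank '0.15 -0.5 0 0 0 0;0.15 -0.9 0 0 0 0;0.15 -0.9 0 0 0 0;0.15 -0.9 0 0 0 0;0.15 -0.9 0 0 0 0'>/dev/null
python3 -m crank '0.15 -0.9 0 0 0 0;0.15 -0.9 0 0 0 0;0.15 -0.9 0 0 0 0;0.15 -0.8 0 0 0 0;0 0 0 0 0 0'>/dev/null
python3 -m crank '0 0 0 0 0 0;0 0 0 0 0 0;0 0 0 0 0 0;0 0 0 0 0 0;0 0 0 0 0 0'>/dev/null
python3 g.py .4495 -.1302 .034 41.3;python3 caps.py
```

```text
t 13.0 p [ 0.4498 -0.1301  0.1624] yaw_y 41.3 tilt 0.0 gap 1.004 gf 0.0 F [-0.304   0.0357  0.4647] q [-0.5209  0.4294  1.8877  0.0001  0.8244 -1.2412]
turn z deg -0.03162005506982268 units -0.00035133394522025206
shift units (after turn) [ 0.0037 -0.008   3.21  ]
wrist red 0
wrist grn 530 centre mm (449.7530517578125, -128.21517944335938) r 13.031869888305664 depth [ 0.4497 -0.1285  0.0637]
top red 64 centre mm (653.1790161132812, 99.10000610351562) r 12.629922866821289 depth [0.6528 0.0994 0.0682]
top grn 0
scene red 109 centre mm (653.1428833007812, 101.30655670166016) r 17.92601776123047 depth [0.6547 0.0992 0.0659]
scene grn 3
```

```bash
python3 -m crank '0.02 0.02 0.7 0 0 0;0 0 0.7 0 0 0;0 0 0.7 0 0 0;0 0 0.7 0 0 0;0 0 0.41 0 0 0' >/dev/null
python3 -m crank '0 0 0 0 0 0;0 0 0 0 0 0;0 0 0 0 0 0;0 0 0 0 0 0;0 0 0 0 0 0' -1 25
python3 -m crank '0 0 0 0 0 0;0 0 0 0 0 0;0 0 0 0 0 0;0 0 0 0 0 0;0 0 0 0 0 0' - 40
python3 -m crank '0 0 -0.3 0 0 0;0 0 -0.6 0 0 0;0 0 -0.7 0 0 0;0 0 -0.7 0 0 0;0 0 -0.6 0 0 0'>/dev/null
python3 g.py .5787 .182 .15 41.3
```

```text
t: 14.15
tcp_pos: [0.4502, -0.1297, 0.0352]
tool_rot: [0.413, 0.911, -0.0, 0.001]
force: [0.4, -0.1, 4.1]
finger_gap: 0.33
gripper_force: 24.6
t: 14.65
tcp_pos: [0.4503, -0.1298, 0.0353]
tool_rot: [0.413, 0.911, -0.0, 0.001]
force: [-0.3, 0.9, 6.4]
finger_gap: 0.321
gripper_force: 38.9
t 15.15 p [ 0.4493 -0.1293  0.1522] yaw_y 41.2 tilt 0.06 gap 0.32 gf 39.6 F [-0.2599 -0.2908 -1.3191] q [-0.5198  0.4465  1.8994 -0.0001  0.7946 -1.2391]
turn z deg -0.086187826174978 units -0.0009576425130553111
shift units (after turn) [3.7113 7.566  0.0546]
```

```bash
python3 -m crank '0.41 0.6 0 0 0 0;0.41 0.84 0 0 0 0;0.41 0.84 0 0 0 0;0.41 0.84 0 0 0 0;0.41 0.84 0 0 0 0'>/dev/null
python3 -m crank '0.41 0.84 0 0 0 0;0.41 0.84 0 0 0 0;0.41 0.84 0 0 0 0;0.41 0.84 0 0 0 0;0.02 0.25 0 0 0 0'>/dev/null
python3 -m crank '0 0 0.3 0 0 0;0 0 0.5 0 0 0;0 0 0.3 0 0 0;0 0 0 0 0 0;0 0 0 0 0 0'>/dev/null
python3 g.py .5786 .1818 .0395 41.3
python3 - <<'E'
from h import *
s=snapshot("scene");cv2.imwrite("pics/s5.png",cv2.resize(s["image"][130:270,240:430],None,fx=4,fy=4)[:,:,::-1])
E
```

```text
t 16.65 p [0.579  0.1808 0.1058] yaw_y 41.1 tilt 0.08 gap 0.324 gf 39.6 F [ 0.6862  0.5058 -0.6711] q [ 0.1186  0.6652  1.5825 -0.0002  0.8952 -0.5993]
turn z deg -0.1614154653504727 units -0.0017935051705608076
shift units (after turn) [0.0254 0.011  1.6575]
```

View pics/s5.png

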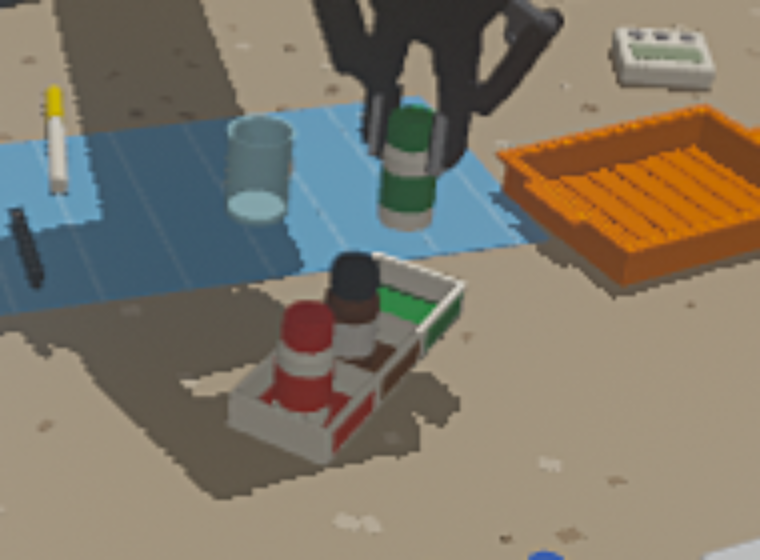

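The green bottle (408,165) hangs above the green bay (410,300), with the red and amber bottles upright in theirs. Lower and release.

```bash
python3 -m crank '0.02 0.01 0.3 0 0 0;0 0 0.5 0 0 0;0 0 0.4 0 0 0;0 0 0.2 0 0 0;0 0 0.1 0 0 0'>/dev/null
python3 -m crank '0 0 0.08 0 0 0;0 0 0.05 0 0 0;0 0 0.03 0 0 0;0 0 0 0 0 0;0 0 0 0 0 0'
python3 g.py .5786 .1818 .039 41.3
```

```text
t: 17.7
tcp_pos: [0.5795, 0.1827, 0.0401]
tool_rot: [0.413, 0.911, 0.0, 0.0]
force: [0.7, 0.2, 0.0]
finger_gap: 0.322
gripper_force: 39.6
t 17.7 p [0.5795 0.1827 0.0401] yaw_y 41.2 tilt 0.04 gap 0.322 gf 39.6 F [0.7362 0.2093 0.0433] q [ 0.1217  0.7659  1.6089 -0.      0.7661 -0.5976]
turn z deg -0.08679287737967911 units -0.0009643653042186568
shift units (after turn) [-0.0014 -0.0314  0.0266]
```

```bash
python3 -m crank '0 0 0.02 0 0 0;0 0 0 0 0 0;0 0 0 0 0 0;0 0 0 0 0 0;0 0 0 0 0 0' 0.1
python3 -m crank '0 0 -0.3 0 0 0;0 0 -0.7 0 0 0;0 0 -0.8 0 0 0;0 0 -0.8 0 0 0;0 0 -0.6 0 0 0'
python3 -m crank '0.35 -0.8 0 0 0 0;0.35 -0.8 0 0 0 0;0.35 -0.8 0 0 0 0;0.35 -0.7 0 0 0 0;0 0 0 0 0 0' 1 >/dev/null
python3 -m crank '0 0 0 0 0 0;0 0 0 0 0 0;0 0 0 0 0 0;0 0 0 0 0 0;0 0 0 0 0 0'>/dev/null
python3 g.py; python3 caps.py
python3 - <<'E'
from h import *
import pickle
s=snapshot("wrist");pickle.dump(s,open("w6.pkl","wb"))
S=snapshot("scene");pickle.dump(S,open("s6.pkl","wb"))
im=np.hstack([s["image"],cv2.resize(S["image"][130:270,280:384],None,fx=2.743,fy=2.743)[:384]]);cv2.imwrite("pics/w6.png",im[:,:,::-1])
C=cloud(s);Q=C[(C[...,2]>.03)&(C[...,2]<.07)&(C[...,0]<.51)&(C[...,1]>.05)&(C[...,1]<.23)];print(len(Q),np.median(Q,0),cv2.minEnclosingCircle((Q[:,:2]*1000).astype(np.float32)),np.percentile(Q[:,2],[5,95]))
E
```

```text
t: 18.2
tcp_pos: [0.5793, 0.1826, 0.0389]
tool_rot: [0.413, 0.911, 0.0, 0.0]
force: [-0.3, 0.3, -0.1]
finger_gap: 0.55
gripper_force: 0.0
t: 18.7
tcp_pos: [0.58, 0.1828, 0.17]
tool_rot: [0.413, 0.911, 0.001, 0.001]
force: [0.4, 0.1, -0.3]
finger_gap: 0.549
gripper_force: 0.0
t 19.7 p [0.4496 0.1432 0.1668] yaw_y 41.2 tilt 0.01 gap 1.003 gf 0.0 F [ 0.2405 -0.3637 -0.6463] q [ 0.0708  0.4256  1.8752  0.      0.8406 -0.6485]
wrist red 0
wrist grn 478 centre mm (578.6828002929688, 181.8939666748047) r 15.03699779510498 depth [0.5761 0.1834 0.0673]
top red 66 centre mm (653.0401000976562, 98.80050659179688) r 12.95751667022705 depth [0.6523 0.0985 0.0683]
top grn 4
scene red 107 centre mm (653.037353515625, 101.33184814453125) r 17.82180404663086 depth [0.6543 0.0989 0.0662]
scene grn 55 centre mm (577.9163208007812, 185.0359649658203) r 12.678564071655273 depth [0.5815 0.1821 0.0665]
842 [0.44495429 0.14098144 0.05415895] ((442.55841064453125, 145.1035614013672), 21.26081657409668) [0.03302969 0.0583311 ]
```

View pics/w6.png

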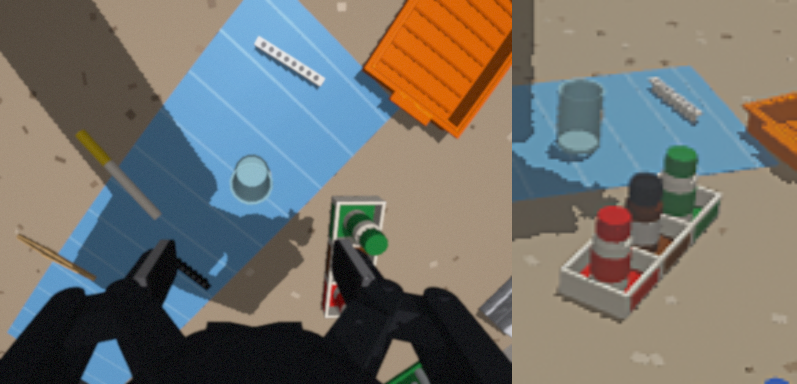

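Both control bottles stand in their bays (right inset: red (612,245), green (680,180)). The beaker rim is at (251,178), radius 21.3 mm, which fits its size. Now the beaker.

```bash
python3 -m crank '0.14 -0.1 0.7 0 0 0;0 0 0.8 0 0 0;0 0 0.8 0 0 0;0 0 0.8 0 0 0;0 0 0.6 0 0 0' - 25 >/dev/null
python3 -m crank '0 0 0.17 0 0 0;0 0 0 0 0 0;0 0 0 0 0 0;0 0 0 0 0 0;0 0 0 0 0 0'
python3 -m crank '0 0 0 0 0 0;0 0 0 0 0 0;0 0 0 0 0 0;0 0 0 0 0 0;0 0 0 0 0 0' -1
python3 -m crank '0 0 0 0 0 0;0 0 0 0 0 0;0 0 0 0 0 0;0 0 0 0 0 0;0 0 0 0 0 0'
python3 g.py .51 -.392 .11
```

```text
t: 20.95
tcp_pos: [0.4431, 0.1447, 0.0132]
tool_rot: [0.413, 0.911, 0.001, 0.001]
force: [0.8, -0.4, 0.0]
finger_gap: 0.997
gripper_force: 0.0
t: 21.45
tcp_pos: [0.4426, 0.1447, 0.0125]
tool_rot: [0.413, 0.911, 0.0, 0.0]
force: [-0.8, 0.5, 5.3]
finger_gap: 0.48
gripper_force: 25.0
t: 21.95
tcp_pos: [0.4425, 0.1447, 0.0125]
tool_rot: [0.413, 0.911, 0.0, 0.0]
force: [-1.0, -0.5, 6.1]
finger_gap: 0.478
gripper_force: 25.0
t 21.95 p [0.4425 0.1447 0.0125] yaw_y 41.2 tilt 0.03 gap 0.478 gf 25.0 F [-1.0141 -0.5111  6.0948] q [ 0.0753  0.7292  1.9808 -0.      0.4311 -0.6441]
shift units (after turn) [-11.2044  -7.5715  -2.4374]
```

```bash
python3 -m crank '0 0 -0.3 0 0 0;0 0 -0.5 0 0 0;0 0 -0.6 0 0 0;0 0 -0.6 0 0 0;0 0 -0.5 0 0 0'
python3 -m crank '-0.45 -0.31 0 0 0 0;-0.9 -0.62 0 0 0 0;-0.9 -0.62 0 0 0 0;-0.9 -0.62 0 0 0 0;-0.9 -0.62 0 0 0 0'>/dev/null
python3 -m crank '-0.9 -0.62 0 0 0 0;-0.9 -0.62 0 0 0 0;-0.9 -0.62 0 0 0 0;-0.9 -0.62 0 0 0 0;-0.9 -0.62 0 0 0 0'>/dev/null
python3 -m crank '-0.9 -0.62 0 0 0 0;-0.9 -0.62 0 0 0 0;-0.7 -0.5 0 0 0 0;0 0 0 0 0 0;0 0 0 0 0 0'>/dev/null
python3 g.py .505 -.391 .0165
python3 - <<'E'
from h import *
np.set_printoptions(precision=4,suppress=True)
s=snapshot("top");save(s,"t7");S=snapshot("scene");
cv2.imwrite("pics/s7.png",cv2.resize(S["image"][120:270,20:220],None,fx=4,fy=4)[:,:,::-1])
E
```

```text
t: 22.45
tcp_pos: [0.4423, 0.1447, 0.1137]
tool_rot: [0.413, 0.911, 0.0, 0.0]
force: [1.2, -0.4, -0.3]
finger_gap: 0.482
gripper_force: 25.5
t 23.95 p [ 0.5032 -0.3891  0.112 ] yaw_y 41.1 tilt 0.08 gap 0.477 gf 25.5 F [ 0.0071  0.9004 -0.8578] q [-0.8337  0.6879  1.5     0.0003  0.9551 -1.5515]
shift units (after turn) [-0.0681  0.0019  2.3881]
```

View pics/s7.png

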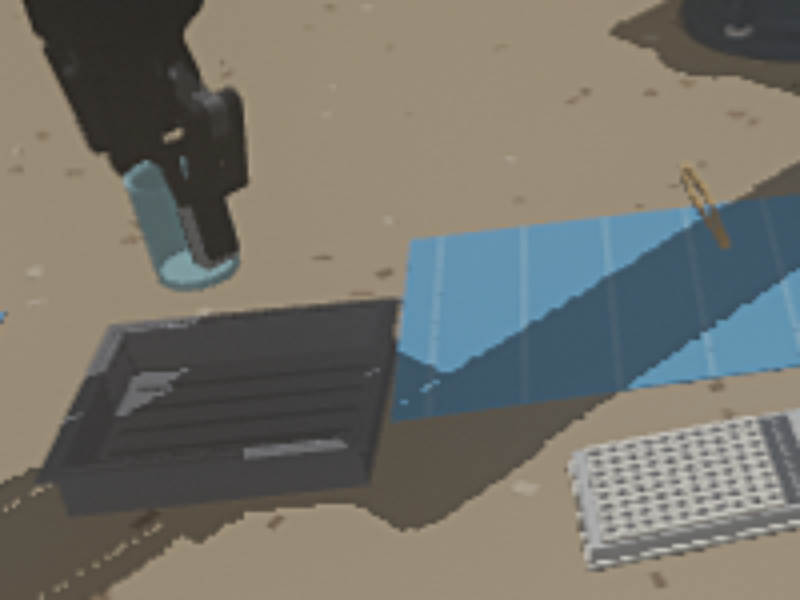

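The beaker (195,230) hangs above and behind the tub in view; its lean may be perspective, so I'll measure the tilt with the calibrated rays.

Run:
```python
from h import *
np.set_printoptions(precision=4,suppress=True)
s=snapshot("wrist");S=snapshot("scene")
# predicted pixel lean of a vertical line at the beaker vs observed in scene
def proj(s,P):
    q,_=cv2.projectPoints(np.array(P,float),np.array(s["rvec"],float),np.array(s["tvec"],float),s["camera_matrix"],np.array([s["k1"],0,0,0,0.]));return q[:,0]
for p in ([.5032,-.3891,.10],[.5032,-.3891,.158],[.5032,-.3891-.02,.10],[.5032,-.3891-.02,.158]): print(((proj(S,[p])[0]-[20,120])*4), proj(s,[p])[0])
C=cloud(s);m=(C[...,2]>.09)&(C[...,2]<.175)&(np.hypot(C[...,0]-.503,C[...,1]+.389)<.045)
for lo in (.095,.11,.125,.14,.152):
    Q=C[m&(C[...,2]>lo)&(C[...,2]<lo+.012)]
    if len(Q)>5: print(lo,len(Q),np.median(Q,0))
cv2.imwrite("pics/w7.png",s["image"][:,:,::-1])
T=cv2.imread("pics/t7.png");P=snapshot("top");C=cloud(P)
m=(C[...,2]>.025)&(C[...,2]<.036)&(C[...,0]>.4)&(C[...,0]<.62)&(C[...,1]<-.28)&(C[...,1]>-.5)
print("tub rim",m.sum(),cv2.minAreaRect((C[m][:,:2]*1000).astype(np.float32)))
```

```text
[193.5681 266.4579] [252.3429 236.1129]
[162.7731 167.4527] [251.5393 296.5846]
[152.8195 271.2944] [232.2192 256.8234]
[120.2983 172.0936] [222.501  323.7015]
0.095 446 [ 0.5086 -0.3951  0.1037]
0.11 1271 [ 0.5054 -0.3897  0.1171]
0.125 2253 [ 0.5043 -0.3895  0.1314]
0.14 3159 [ 0.5045 -0.389   0.1464]
0.152 3733 [ 0.5019 -0.388   0.1568]
tub rim 13 ((570.8626708984375, -394.6897888183594), (40.780479431152344, 8.536820411682129), 69.77642822265625)
```

View pics/w7.png

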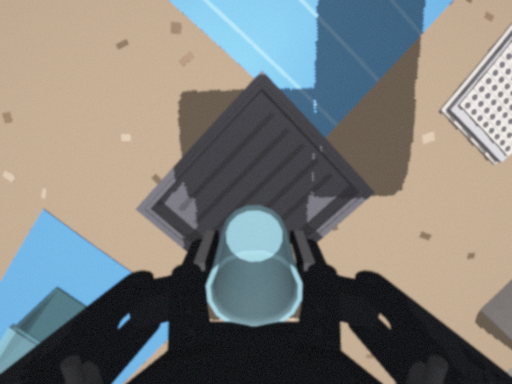

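The beaker matches the predicted vertical line, so it is upright. Tub rim corners in the wrist view: (138,208), (262,75), (372,190).

```bash
python3 - <<'E'
from h import *
s=snapshot("wrist"); p=cast(s,[138,262,372],[208,75,190],.03); print(p, (p[0]+p[2])/2, np.linalg.norm(p[0]-p[1]),np.linalg.norm(p[2]-p[1]))
E
python3 g.py
```

```text
[[ 0.43092603 -0.46358968  0.03      ]
 [ 0.44120112 -0.30696239  0.03      ]
 [ 0.57686918 -0.31251229  0.03      ]] [ 0.5038976  -0.38805099  0.03      ] 0.15696395785112605 0.13578153174072852
t 24.25 p [ 0.504  -0.3875  0.1122] yaw_y 41.3 tilt 0.05 gap 0.479 gf 25.5 F [ 0.0559 -0.5024 -0.191 ] q [-0.831   0.6871  1.5012  0.      0.954  -1.5517]
```

```bash
python3 -m crank '0 0 0.3 0 0 0;0 0 0.6 0 0 0;0 0 0.6 0 0 0;0 0 0.4 0 0 0;0 0 0.2 0 0 0'>/dev/null
python3 -m crank '0 0 0.1 0 0 0;0 0 0.08 0 0 0;0 0 0.05 0 0 0;0 0 0.03 0 0 0;0 0 0 0 0 0'
python3 -m crank '0 0 0 0 0 0;0 0 0 0 0 0;0 0 0 0 0 0;0 0 0 0 0 0;0 0 0 0 0 0'
```

```text
t: 25.25
tcp_pos: [0.5042, -0.3892, 0.0182]
tool_rot: [0.413, 0.911, -0.0, 0.0]
force: [-0.5, 0.8, -0.8]
finger_gap: 0.484
gripper_force: 25.5
t: 25.75
tcp_pos: [0.504, -0.389, 0.0178]
tool_rot: [0.413, 0.911, -0.0, 0.0]
force: [-0.4, -0.5, 0.0]
finger_gap: 0.476
gripper_force: 25.5
```

```bash
python3 -m crank '0 0 0.03 0 0 0;0 0 0 0 0 0;0 0 0 0 0 0;0 0 0 0 0 0;0 0 0 0 0 0' 0.4
python3 -m crank '0 0 -0.3 0 0 0;0 0 -0.6 0 0 0;0 0 -0.8 0 0 0;0 0 -0.9 0 0 0;0 0 -0.8 0 0 0' >/dev/null
python3 -m crank '0 0 0 0 0 -0.09;0 0 0 0 0 -0.09;0 0 0 0 0 -0.09;0 0 0 0 0 -0.09;0 0 0 0 0 -0.09'>/dev/null
python3 -m crank '0 0 0 0 0 -0.076;0.16 0.9 0 0 0 0;0.16 0.9 0 0 0 0;0.16 0.9 0 0 0 0;0.16 0.9 0 0 0 0'>/dev/null
python3 -m crank '0.16 0.9 0 0 0 0;0.16 0.9 0 0 0 0;0.16 0.9 0 0 0 0;0.16 0.9 0 0 0 0;0 0.8 0 0 0 0'>/dev/null
python3 -m crank '0 0 0 0 0 0;0 0 0 0 0 0;0 0 0 0 0 0;0 0 0 0 0 0;0 0 0 0 0 0'>/dev/null
python3 g.py .463 -.011 .15 88.6
python3 - <<'E'
from h import *
import pickle
s=snapshot("wrist");pickle.dump(s,open("w8.pkl","wb"));T=snapshot("top")
im=np.hstack([s["image"],cv2.resize(T["image"][150:230,350:440],None,fx=3.2,fy=3.2)[:256,:288]]) if 0 else s["image"].copy()
im[:160,:180]=cv2.resize(T["image"][150:230,350:440],None,fx=2,fy=2);cv2.imwrite("pics/w8.png",im[:,:,::-1])
C=cloud(T);Q=C[150:230,350:440].reshape(-1,3);Q=Q[(Q[:,2]>.045)&(Q[:,2]<.075)];print("beaker",len(Q),np.median(Q,0) if len(Q) else 0,np.percentile(Q[:,2],[5,95]) if len(Q) else 0)
C=cloud(s);hsv=cv2.cvtColor(s["image"],cv2.COLOR_RGB2HSV).astype(int)
m=(hsv[...,2]<80)&(C[...,2]<.022)&(C[...,2]>.006)
k,l,st,_=cv2.connectedComponentsWithStats(cv2.morphologyEx(m.astype(np.uint8),cv2.MORPH_CLOSE,np.ones((5,5))))
for i in range(1,k):
    if st[i,4]>60:
        v,u=np.nonzero(l==i);P=cast(s,u,v,.012)[:,:2];print(st[i],cv2.minAreaRect((P*1000).astype(np.float32)))
E
```

```text
t: 26.25
tcp_pos: [0.504, -0.389, 0.0165]
tool_rot: [0.413, 0.911, -0.0, 0.0]
force: [-0.1, 0.6, 0.6]
finger_gap: 0.7
gripper_force: 0.0
t 28.75 p [ 0.4612 -0.0688  0.1526] yaw_y 88.5 tilt 0.03 gap 0.702 gf 0.0 F [0.1206 0.3119 0.4002] q [-0.3884  0.4448  1.9017 -0.0001  0.7947 -1.9321]
turn z deg -0.14425058041621242 units -0.0016027842268468047
shift units (after turn) [-0.0102  1.4456  0.0639]
beaker 100 [ 0.50820759 -0.39239968  0.05960526] [0.0466632  0.06647844]
[303 144  13  71 569] ((461.5635681152344, -9.117412567138672), (9.636775970458984, 79.0526351928711), 88.20222473144531)
[ 34 171  30 103 945] ((508.8528747558594, -314.7428894042969), (13.444487571716309, 133.8584747314453), 86.3438720703125)
[428 237  35  27 273] ((554.30126953125, 164.23895263671875), (12.558067321777344, 45.162254333496094), 41.78498840332031)
[444 259  20  19 111] ((578.7711791992188, 179.06558227539062), (14.626871109008789, 27.898937225341797), 60.85737609863281)
[  0 262  47  12 377] ((568.1634521484375, -371.7206726074219), (67.52446746826172, 12.914554595947266), 86.44535827636719)
[403 264  22  17 155] ((585.2655639648438, 129.9088134765625), (12.078041076660156, 27.45818328857422), 43.75825500488281)
```

View pics/w8.png

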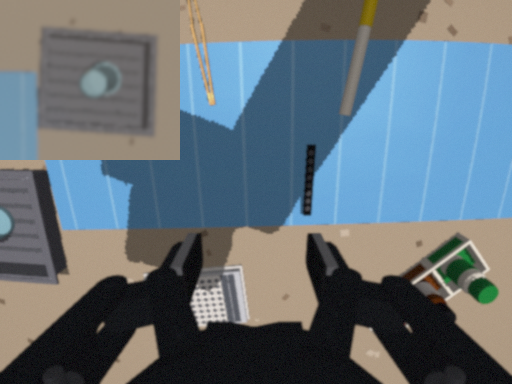

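The beaker stands in the tub (inset). The black strip is at (308,180), measured 79×9.6 mm at (0.4616, −0.0091).

```bash
python3 -m crank '0 0.7 0 0 0 0;0.03 0.79 0.5 0 0 0;0 0 0.8 0 0 0;0 0 0.8 0 0 0;0 0 0.8 0 0 0' 0.2 30 >/dev/null
python3 -m crank '0 0 0.5 0 0 0;0 0 0.25 0 0 0;0 0 0.09 0 0 0;0 0 0 0 0 0;0 0 0 0 0 0'
python3 g.py .4616 -.0091 .003 88.2
python3 -m crank '0 0 0 0 0 0;0 0 0 0 0 0;0 0 0 0 0 0;0 0 0 0 0 0;0 0 0 0 0 0' -1
python3 -m crank '0 0 0 0 0 0;0 0 0 0 0 0;0 0 0 0 0 0;0 0 -0.2 0 0 0;0 0 -0.4 0 0 0'
```

```text
t: 29.85
tcp_pos: [0.4618, -0.0084, 0.0037]
tool_rot: [0.013, 1.0, -0.0, 0.001]
force: [0.1, -0.3, 0.3]
finger_gap: 0.596
gripper_force: 0.0
t 29.85 p [ 0.4618 -0.0084  0.0037] yaw_y 88.5 tilt 0.1 gap 0.596 gf 0.0 F [ 0.1455 -0.3474  0.2999] q [-0.2608  0.7473  1.9923 -0.      0.4003 -1.8061]
turn z deg 0.3442524472928028 units 0.0038250271921422534
shift units (after turn) [ 0.0055 -0.0188  0.0177]
t: 30.35
tcp_pos: [0.4616, -0.0082, 0.0036]
tool_rot: [0.013, 1.0, -0.0, 0.001]
force: [0.8, 1.0, 6.2]
finger_gap: 0.095
gripper_force: 31.0
t: 30.85
tcp_pos: [0.4605, -0.008, 0.0268]
tool_rot: [0.013, 1.0, 0.0, -0.001]
force: [1.3, -0.5, -0.3]
finger_gap: 0.093
gripper_force: 30.2
```

```bash
python3 -m crank '0 0 -0.6 0 0 0;0 0 -0.7 0 0 0;0 0 -0.7 0 0 0;0 0 -0.4 0 0 -0.064;0 0 0 0 0 -0.064' >/dev/null
python3 -m crank '-0.27 0.5 0 0 0 0;-0.27 0.92 0 0 0 0;-0.27 0.92 0 0 0 0;-0.27 0.92 0 0 0 0;-0.27 0.92 0 0 0 0'>/dev/null
python3 -m crank '-0.27 0.92 0 0 0 0;-0.27 0.92 0 0 0 0;-0.27 0.92 0 0 0 0;-0.27 0.92 0 0 0 0;-0.2 0.5 0 0 0 0'>/dev/null
python3 -m crank '0 0 0 0 0 0;0 0 0 0 0 0;0 0 0 0 0 0;0 0 0 0 0 0;0 0 0 0 0 0'>/dev/null
python3 g.py .507 .371 .03 100
python3 - <<'E'
from h import *
s=snapshot("wrist");cv2.imwrite("pics/w9.png",s["image"][:,:,::-1])
import pickle;pickle.dump(s,open("w9.pkl","wb"))
C=cloud(s);hsv=cv2.cvtColor(s["image"],cv2.COLOR_RGB2HSV).astype(int)
m=(hsv[...,0]>4)&(hsv[...,0]<18)&(hsv[...,1]>150)&(C[...,2]>.024)&(C[...,2]<.034)
print(m.sum(),cv2.minAreaRect((C[m][:,:2]*1000).astype(np.float32)))
m=(hsv[...,1]<50)&(hsv[...,2]>130)&(abs(C[...,2]-.012)<.006)&(C[...,0]<.5)&(C[...,1]>.2)
v,u=np.nonzero(m);P=cast(s,u,v,.012)[:,:2]
if len(P):print("white",len(P),cv2.minAreaRect((P*1000).astype(np.float32)))
E
```

```text
t 32.85 p [0.5063 0.3385 0.123 ] yaw_y 100.0 tilt 0.03 gap 0.098 gf 30.2 F [ 0.5614 -1.2762 -0.2343] q [ 0.406   0.6429  1.5666 -0.0001  0.9326 -1.3391]
turn z deg -0.013961764042818459 units -0.00015513071158687177
shift units (after turn) [-0.1593  0.7988  2.3242]
5966 ((503.22857666015625, 396.1127014160156), (130.35292053222656, 188.6553192138672), 10.334627151489258)
white 2583 ((363.9032287597656, 399.51043701171875), (79.71858215332031, 297.2924499511719), 12.684222221374512)
```

View pics/w9.png

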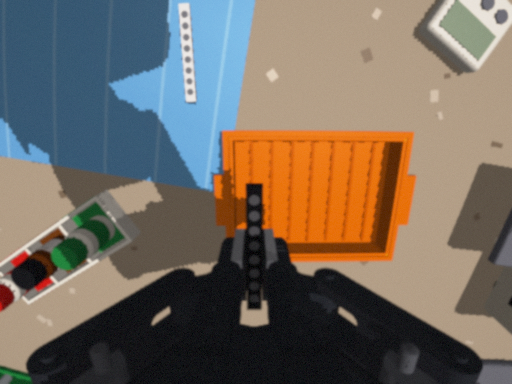

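The tray is centred at (0.503, 0.396), the black strip is held along its x at (255,245), and the white strip lies at (188,52).

```bash
python3 -m crank '-0.09 0.4 0 0 0 0;-0.09 0.4 0 0 0 0;0 0 0.4 0 0 0;0 0 0.7 0 0 0;0 0 0.7 0 0 0' >/dev/null
python3 -m crank '0 0 0.5 0 0 0;0 0 0.3 0 0 0;0 0 0.15 0 0 0;0 0 0.09 0 0 0;0 0 0 0 0 0'
python3 -m crank '0 0 0 0 0 0;0 0 0 0 0 0;0 0 0 0 0 0;0 0 0 0 0 0;0 0 0 0 0 0' -0.3
python3 -m crank '0 0 -0.3 0 0 0;0 0 -0.7 0 0 0;0 0 -0.8 0 0 0;0 0 -0.8 0 0 0;0 0 -0.6 0 0 0'
python3 - <<'E'
from h import *
import pickle
s=pickle.load(open("w9.pkl","rb"));C=cloud(s);hsv=cv2.cvtColor(s["image"],cv2.COLOR_RGB2HSV).astype(int)
m=(hsv[...,1]<60)&(hsv[...,2]>110);m[120:]=0;m[:,:170]=0;m[:,215:]=0
k,l,st,_=cv2.connectedComponentsWithStats(m.astype(np.uint8));m=l==1+np.argmax(st[1:,4])
v,u=np.nonzero(m);P=cast(s,u,v,.012)[:,:2];print("white",len(P),cv2.minAreaRect((P*1000).astype(np.float32)),np.nanmedian(C[m],0))
E
python3 g.py .397 .259 .15 100
```

```text
t: 33.9
tcp_pos: [0.5082, 0.3727, 0.0096]
tool_rot: [-0.088, 0.996, 0.0, 0.0]
force: [-0.2, -0.5, -0.3]
finger_gap: 0.092
gripper_force: 30.2
t: 34.4
tcp_pos: [0.5079, 0.3723, 0.0096]
tool_rot: [-0.088, 0.996, 0.0, 0.0]
force: [-0.1, -0.1, 0.3]
finger_gap: 0.35
gripper_force: 0.0
t: 34.9
tcp_pos: [0.5085, 0.3726, 0.1404]
tool_rot: [-0.088, 0.996, 0.001, 0.001]
force: [-0.4, 0.0, 0.3]
finger_gap: 0.348
gripper_force: 0.0
white 1159 ((395.47650146484375, 260.2004699707031), (80.81753540039062, 10.409470558166504), 11.37187671661377) [0.39338366 0.25958416 0.01184559]
t 34.9 p [0.5085 0.3726 0.1404] yaw_y 100.1 tilt 0.18 gap 0.348 gf 0.0 F [-0.4076  0.0021  0.2609] q [ 0.4554  0.6421  1.5009  0.      0.9956 -1.2912]
turn z deg 0.07087365425829262 units 0.0007874850473143624
shift units (after turn) [ 3.2382 -2.3135 -0.2521]
```

```bash
python3 -m crank '0.82 -0.57 0 0 0 0;0.82 -0.57 0 0 0 0;0.82 -0.57 0 0 0 0;0.82 -0.57 0 0 0 0;0 0 0 0 0 -0.014' 0.2 >/dev/null
python3 -m crank '0 0 0 0 0 0;0 0 0 0 0 0;0 0 0 0 0 0;0 0 0 0 0 0;0 0 0 0 0 0'>/dev/null
python3 g.py .395 .2602 .003 101.4
python3 - <<'E'
from h import *
s=snapshot("wrist");T=snapshot("top");im=s["image"].copy();im[:160,:180]=cv2.resize(T["image"][145:225,75:165],None,fx=2,fy=2);cv2.imwrite("pics/w10.png",im[:,:,::-1])
C=cloud(s);hsv=cv2.cvtColor(s["image"],cv2.COLOR_RGB2HSV).astype(int)
m=(hsv[...,1]<70)&(hsv[...,2]>100)&(np.hypot(C[...,0]-.395,C[...,1]-.26)<.06)&(C[...,2]<.03)
k,l,st,_=cv2.connectedComponentsWithStats(m.astype(np.uint8));m=l==1+np.argmax(st[1:,4])
v,u=np.nonzero(m);P=cast(s,u,v,.012)[:,:2];print("white",len(P),cv2.minAreaRect((P*1000).astype(np.float32)),np.nanmedian(C[m],0))
E
```

```text
t 35.9 p [0.395  0.2599 0.1372] yaw_y 101.4 tilt 0.02 gap 0.6 gf 0.0 F [-0.4273 -0.2926  0.2687] q [ 0.345   0.4796  1.8989 -0.      0.7628 -1.4239]
turn z deg -0.04718941574364521 units -0.0005243268415960579
shift units (after turn) [0.0009 0.0065 3.3552]
white 672 ((394.3362121582031, 259.7142639160156), (79.64093017578125, 10.831141471862793), 12.014016151428223) [0.38860043 0.25842445 0.0116655 ]
```

View pics/w10.png

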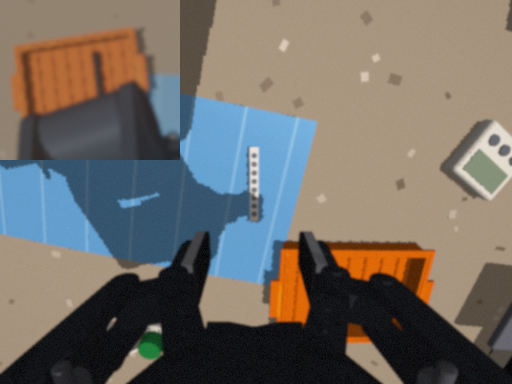

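The black strip lies in the tray (inset, dark line at (98,70)), and the white strip is at (254,184), centred below the gripper.

```bash
python3 -m crank '0 0 0.6 0 0 0;0 0 0.8 0 0 0;0 0 0.8 0 0 0;0 0 0.6 0 0 0;0 0 0.3 0 0 0' >/dev/null
python3 -m crank '0 0 0.15 0 0 0;0 0 0.1 0 0 0;0 0 0 0 0 0;0 0 0 0 0 0;0 0 0 0 0 0'
python3 -m crank '0 0 0 0 0 0;0 0 0 0 0 0;0 0 0 0 0 0;0 0 0 0 0 0;0 0 0 0 0 0' -1
python3 -m crank '0 0 0 0 0 0;0 0 0 0 0 0;0 0 -0.2 0 0 0;0 0 -0.6 0 0 0;0 0 -0.7 0 0 0'
python3 -m crank '0 0 -0.7 0 0 0;0 0 -0.6 0 0 0;0 0 0 0 0 0.012;0 0 0 0 0 0;0 0 0 0 0 0'
python3 g.py .4987 .4206 .0096 100.3
```

```text
t: 37.0
tcp_pos: [0.3951, 0.2597, 0.0041]
tool_rot: [-0.099, 0.995, 0.0, 0.001]
force: [0.3, -0.6, -0.1]
finger_gap: 0.604
gripper_force: 0.0
t: 37.5
tcp_pos: [0.3947, 0.2596, 0.0036]
tool_rot: [-0.099, 0.995, 0.0, 0.0]
force: [-1.8, -0.6, 4.3]
finger_gap: 0.088
gripper_force: 31.1
t: 38.0
tcp_pos: [0.3937, 0.2592, 0.0634]
tool_rot: [-0.099, 0.995, -0.0, -0.001]
force: [-0.0, -0.3, 0.4]
finger_gap: 0.096
gripper_force: 30.4
t: 38.5
tcp_pos: [0.3938, 0.2592, 0.1146]
tool_rot: [-0.089, 0.996, -0.0, -0.001]
force: [-0.3, -0.4, 0.5]
finger_gap: 0.092
gripper_force: 30.4
t 38.5 p [0.3938 0.2592 0.1146] yaw_y 100.3 tilt 0.11 gap 0.092 gf 30.4 F [-0.292  -0.4278  0.4573] q [ 0.3445  0.5216  1.918  -0.      0.704  -1.4052]
turn z deg -0.04822559040201213 units -0.0005358398933556903
shift units (after turn) [-3.3065  3.5014  2.6162]
```

```bash
python3 -m crank '-0.4 0.43 0 0 0 0;-0.7 0.74 0 0 0 0;-0.8 0.85 0 0 0 0;-0.8 0.85 0 0 0 0;-0.6 0.63 0 0 0 0' >/dev/null
python3 -m crank '0 0 0 0 0 0;0 0 0.4 0 0 0;0 0 0.7 0 0 0;0 0 0.6 0 0 0;0 0 0.4 0 0 0'>/dev/null
python3 -m crank '0 0 0.3 0 0 0;0 0 0.15 0 0 0;0 0 0.06 0 0 0;0 0 0 0 0 0;0 0 0 0 0 0'
python3 g.py .4987 .4206 .0096 100.3
python3 -m crank '0 0 0 0 0 0;0 0 0 0 0 0;0 0 0 0 0 0;0 0 0 0 0 0;0 0 0 0 0 0' -0.3
python3 -m crank '0 0 -0.3 0 0 0;0 0 -0.7 0 0 0;0 0 -0.8 0 0 0;0 0 -0.8 0 0 0;0 0 -0.6 0 0 0'
python3 -m crank '0 0.5 0 0 0 0;0 0.9 0 0 0 0;0 0.9 0 0 0 0;0 0.9 0 0 0 0;0 0.9 0 0 0 0'
python3 -m crank '0 0.9 0 0 0 0;0 0.4 0 0 0 0;0 0 0 0 0 0;0 0 0 0 0 0;0 0 0 0 0 0'
python3 caps.py
python3 - <<'E'
from h import *
T=snapshot("top");S=snapshot("scene")
im=np.vstack([cv2.resize(T["image"][110:250,60:440],(760,280)),cv2.resize(S["image"][130:260,30:460],(760,230))]);cv2.imwrite("pics/f.png",im[:,:,::-1])
C=cloud(T);Q=C[150:230,350:440].reshape(-1,3);Q=Q[(Q[:,2]>.045)&(Q[:,2]<.075)];print("beaker",len(Q),np.median(Q,0))
E
```

```text
t: 40.0
tcp_pos: [0.5002, 0.4212, 0.0119]
tool_rot: [-0.089, 0.996, 0.0, 0.001]
force: [-0.0, -0.3, -0.3]
finger_gap: 0.096
gripper_force: 30.4
t 40.0 p [0.5002 0.4212 0.0119] yaw_y 100.3 tilt 0.11 gap 0.096 gf 30.4 F [-0.0365 -0.2658 -0.2959] q [ 0.5293  0.8489  1.4897 -0.      0.8011 -1.2205]
turn z deg -0.04444131267631235 units -0.0004937923630701373
shift units (after turn) [ 0.0401 -0.008   0.0574]
t: 40.5
tcp_pos: [0.4996, 0.4208, 0.011]
tool_rot: [-0.089, 0.996, 0.0, 0.0]
force: [0.4, 0.1, 0.2]
finger_gap: 0.352
gripper_force: 0.0
t: 41.0
tcp_pos: [0.5003, 0.4212, 0.142]
tool_rot: [-0.089, 0.996, 0.001, 0.001]
force: [1.2, 0.2, 0.1]
finger_gap: 0.35
gripper_force: 0.0
t: 41.5
tcp_pos: [0.4691, 0.584, 0.1383]
tool_rot: [-0.089, 0.996, -0.0, -0.001]
force: [0.6, -0.1, -0.2]
finger_gap: 0.352
gripper_force: 0.0
t: 42.0
tcp_pos: [0.4611, 0.6321, 0.1384]
tool_rot: [-0.089, 0.996, -0.001, -0.001]
force: [0.4, -0.4, 0.5]
finger_gap: 0.353
gripper_force: 0.0
wrist red 0
wrist grn 0
top red 67 centre mm (653.0401000976562, 98.80050659179688) r 12.95751667022705 depth [0.6518 0.0997 0.0685]
top grn 1
scene red 109 centre mm (653.1527709960938, 101.30415344238281) r 17.935428619384766 depth [0.6547 0.0993 0.0659]
scene grn 59 centre mm (579.2837524414062, 182.6064910888672) r 14.484804153442383 depth [0.5814 0.183  0.0664]
beaker 101 [ 0.50752907 -0.39047719  0.05918835]
```

View pics/f.png

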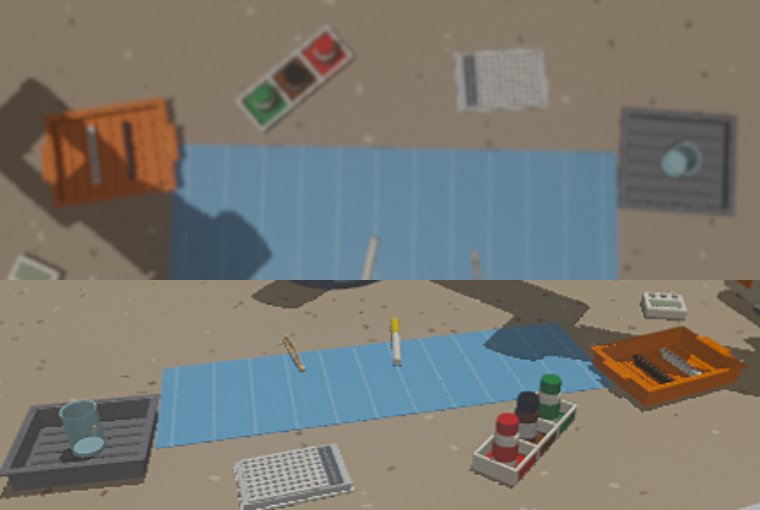

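Everything is in place: both strips lie flat in the orange tray, the three bottles stand upright in their bays, the beaker stands in the tub, the plate looks where it was, and the arm is clear.

```bash
python3 -c "
from station import manip
print(manip.sign_off())"
```

```text
the job is handed in; nothing more can be done
None
```

The bench is cleared and the job handed in at about 42 s: both control bottles stand in their own bays, and after them the beaker went upright into the tub and both strips flat into the discard tray; the hand-in call returned no verdict.

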